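# Register the forming frame in its bed

## Robot

A 6-joint arm with a two-finger parallel gripper is mounted at the origin on the work surface; the furniture and walls round the work are solid. World frame = base frame: x ahead of the robot, y to its left, z up, the work surface at z = 0. Lengths are in m, angles in degrees, forces in N, time in s.
With the tool pointing down it reaches from about 0.375 to 0.9 m from the base axis. Payload 3.1 kg.
Tool frame: the origin (TCP) lies at the very end of the fingers, on their centre line; the grasp point (between the pads) lies behind it (bot.grip_depth is the z of the grasp point in the tool frame, in m); z points along the fingers, y is the direction in which the jaws open and shut (so a half turn about z gives the same grasp; the last joint's range is limited). The gripper opens to 87 mm and grips with 3 to 60 N. Pads are 19 mm wide; open, the fingers measure 117 mm over their backs; the gripper's body (75 mm by 190 mm) begins 51 mm behind the grasp point.
Start: joints at [-84.769, 30.224, 82.088, -0, 67.689, -10.227], TCP at [0.167, -0.602, 0.223] pointing down, gripper open.
Joint ranges: [-176.69, 176.69], [-43.24, 126.21], [12.49, 139.97], [-82, 262], [0, 151.66], [-163.58, 163.58]. Speed limits (degrees/s): [159.86, 159.86, 180, 180, 180, 180].

## Interface

Orientations are given as a 3x3 rotation matrix whose columns are the frame's x, y, z axes.
In Python, from rig import bot, vision gives the robot as it stands. The module is installed in compiled form; this text tells all that it offers.
- The arm moves only by the shell command python3 -m jog 'ROWS'. ROWS is JSON, a list of rows, each a list of 3 entries, a list of its own where there are three numbers: the shift along the tool's x, y, z in mm, then the turn, a rotation vector about the tool's x, y, z in degrees, then the closure, from 0 (fully open) to 1 (shut). In form: [[[dx, dy, dz], [wx, wy, wz], fingers], ...]. A call has 1 to 12 rows; each row is the pose to reach, as a shift and turn from the pose commanded when the call began, along the tool's axes at that moment; what a row does not reach only later rows make up. A row lasts 1/12 s, in which the tool goes at most 41.7 mm and 7.16 degrees, less where a joint would pass 70% of its speed; a pose out of reach is approached as far as the arm can. A call with a gripper value outside its range is refused whole. The fingers move at their own pace and stop on an object; the grip force is fixed at half the most. Time passes only in rows, so rows that repeat a pose let the fingers close. It gives the time, the measured TCP pose, the force and the opening at its end, in the units of the state.
- bot.read_state(): the state, without advancing time (a new reading comes with each control period).
- vision.capture(name): name is "scene" or "top" or "wrist"; returns the picture (420x560x3 uint8, red, green, blue); there is no depth.
- vision.camera_info(name): a dict with "intrinsics" (3x3 intrinsics, pixels), "dist" ([k1, k2, p1, p2, k3] as OpenCV has them; the pictures are not rectified), "camera_from_world" (4x4, takes a point from world to camera coordinates); the wrist camera has in their place "mount" (4x4, takes a point from camera to tool coordinates, whose origin is the TCP and whose axes are the flange's). Camera axes: x right, y up, looking along -z (the intrinsics and any distortion apply to the point x, -y, -z); pixel columns grow to the right and rows downward; lengths in m; the calibration is good to about 2 mm. A picture is of the moment at which its call begins: read the wrist's pose just before it. camera_info takes no time and is no camera call.
- bot.hand_in(): hands the job in, once; it reports no verdict.
The state is a dict: "time_s": time; "joint_positions": joint angles; "qvel": joint speeds; "tau": joint torques, N m; "position": TCP position; "tcp_rot": TCP orientation; "force": force on the tool from outside, world axes, zero at the start; "moment": the same for the moment, N m; "opening": opening from 0.0 (shut) to 1.0 (fully open).
Only numpy, scipy, OpenCV 4.12 (cv2) and the standard library are available. Lean on these libraries where they do the work, as an engineer would, in place of code of your own. Each camera call takes 0.05 s, during which the arm holds its last target. There are 200 camera calls.

## Task

First take the red-capped jar off the metal forming bed and stand it upright on the table top beside the bed. Then put the blue two-window frame flat on the bed, its larger window towards the end stop (the short steel bar), and slide it in under the dark clips until its edges lie fully against both the end stop and the long side fence. Leave the shaker, the spice jar and the tin where they stand, tip nothing over, and let go of everything.

Things in the scene. Friction and masses are not known exactly. Their poses are not given: they have to be found in the camera images.
- bed: Forming bed, fixed: steel plate 290 (x) x 170 (y) x 8 mm high; origin at the centre of its underside, z up, +x roughly away from the robot. Steel end stop along its +x edge (inner face at x = 133 mm), steel side fence along its +y edge (inner face at y = 73 mm), bars 12 mm thick, 18 mm above the plate. The -x and -y sides are open. Dark clips sit on both bars (see bed_corner).
- bed_corner (a point): Where end-stop face and fence face meet, on the plate's upper face: bed (133, 73, 8) mm, axes as the bed's. Clips overhang 12 mm inward from the faces, 18 mm above the plate (underside) to 22 mm (top): on the end stop at bed y = -45 and 35 mm (36 mm long), on the fence at x = -85 and 55 mm (46 mm long).
- frame: Blue plastic frame, 252 (x) x 132 (y) x 13 mm thick, 0.13 kg, flat on the table; origin at the centre of its underside, z up. A cross bar (x = -43 to -18 mm) parts the large window (x = -18 to 102) from the small one (x = -105 to -43), both y = -46 to 46 mm. Ends with its axes along the bed's, centre at bed (7, 7) mm; starts turned up to 45 degrees from that.
- frame_bar (a point): Middle of the frame's cross bar, upper face; frame (-30.5, 0, 13) mm. A good place to grip, fingers closing along the frame's x with one finger in each window.
- frame_corner (a point): Underside corner of the frame at (126, 66, 0) mm; ends in the bed's corner.
- frame_front_right (a point): Underside corner of the frame at (126, -66, 0) mm; ends against the end stop.
- frame_rear_left (a point): Underside corner of the frame at (-126, 66, 0) mm; ends against the side fence.
- jar: Jar with a red cap, round, 59 mm in diameter, 86 mm high, standing on the bed's plate at first; origin at the centre of its underside, z up.
- shaker: Bystander: pepper shaker with a dark cap, about 70 mm in diameter, 110 mm high, beyond the frame; origin at the centre of its underside.
- spice: Bystander: spice jar with a dark cap, 44 mm in diameter, 96 mm high, close beside the frame; origin at the centre of its underside.
- tin: Bystander: round food tin 57 mm in diameter, 72 mm high, close beside the bed's open -y side; origin at the centre of its underside.

How it is judged (in metres and radians):
On the way, in this order (a step that is already met when the one before it is completed fails the run):
1. the red-capped jar stands upright on the table, off the bed and released (height (world z) of jar between -0.01 and 0.004 m and angle between jar's own z axis and vertical below 0.1 rad and linear speed of jar below 0.02 m/s and contact force between jar and the fingers below 0.05 N), for 0.2 s.
2. the frame lies flat on the bed with its edges against both stops (x of frame_corner in the frame of bed_corner between -0.003 and 0.004 m and x of frame_front_right in the frame of bed_corner above -0.003 m and y of frame_corner in the frame of bed_corner between -0.003 and 0.004 m and y of frame_rear_left in the frame of bed_corner above -0.003 m and z of frame_corner in the frame of bed_corner between -0.003 and 0.003 m and z of frame_rear_left in the frame of bed_corner between -0.003 and 0.003 m and z of frame_front_right in the frame of bed_corner between -0.003 and 0.003 m and angle between frame's own z axis and vertical below 0.03 rad), for 0.2 s.
At the end, for the whole second after the job is handed in: Frame flat on the bed (3 mm), large window towards the end stop, front edge within 3 mm of the end stop and left edge within 3 mm of the fence along their whole length, at rest; red-capped jar upright (6 degrees) on the table top, at rest (all of step 1 and all of step 2 and linear speed of frame below 0.02 m/s); the robot touches nothing.
It fails at once if the shaker is knocked over or shifted by more than 25 mm (distance of shaker from where it was at the start of the episode above 0.025 m or angle between shaker's own z axis and vertical above 0.35 rad).
It fails at once if the spice jar is knocked over or shifted by more than 25 mm (distance of spice from where it was at the start of the episode above 0.025 m or angle between spice's own z axis and vertical above 0.35 rad).
It fails at once if the tin is knocked over or shifted by more than 25 mm (distance of tin from where it was at the start of the episode above 0.025 m or angle between tin's own z axis and vertical above 0.35 rad).
It fails at once if the red-capped jar is tipped over (more than 35 degrees) (angle between jar's own z axis and vertical above 0.61 rad).
It also fails if it takes over 61 s, if anything falls off the work surface, if the arm or the gripper's body presses on something with over 40 N, if the wrist force passes 120 N, or if a joint passes its speed limit or range.

## Working session

There is one attempt and no reset: what is moved stays moved. The work goes in short steps, Python scripts to look and compute and a shell command to move; the robot and the scene stay as the last step left them, time stands still between calls to the robot, and variables do not carry over. Pictures are saved under pics/ and viewed, about 8 in all and at most 12, crops included, and the job is handed in when it is done.

```bash
mkdir -p pics
cat > h.py <<'E'
import numpy as np, cv2
from rig import bot, vision
def cam(name):
    i=vision.camera_info(name); K=np.array(i["intrinsics"]); d=np.array(i["dist"],float)
    if "mount" in i:
        s=bot.read_state(); T=np.eye(4); T[:3,:3]=np.array(s["tcp_rot"]); T[:3,3]=s["position"]
        C=T@np.array(i["mount"])
    else: C=np.linalg.inv(np.array(i["camera_from_world"]))
    return K,d,C
def ray(c,px,z):
    K,d,C=c; p=cv2.undistortPoints(np.array(px,float).reshape(-1,1,2),K,d).reshape(-1,2)
    v=np.c_[p[:,0],-p[:,1],-np.ones(len(p))]@C[:3,:3].T; o=C[:3,3]
    return o+v*((z-o[2])/v[:,2])[:,None]
def proj(c,P):
    K,d,C=c; q=(np.array(P,float).reshape(-1,3)-C[:3,3])@C[:3,:3]
    return cv2.projectPoints((q*[1,-1,-1]).reshape(-1,1,3),np.zeros(3),np.zeros(3),K,d)[0].reshape(-1,2)
def save(im,n): cv2.imwrite("pics/"+n+".png",cv2.cvtColor(im,cv2.COLOR_RGB2BGR))
E
python3 - <<'E'
from h import *
s=bot.read_state(); print(s["time_s"],s["position"],np.round(s["tcp_rot"],3).tolist(),bot.grip_depth)
a=vision.capture("top"); b=vision.capture("scene"); np.savez("i0.npz",top=a,scene=b)
save(a,"top0"); save(b,"scene0")
for n in("top","scene"): print(np.round(cam(n)[2],3).tolist())
print(np.round(vision.camera_info("wrist")["mount"],3).tolist())
E
```

```text
0.0 [ 0.16655112 -0.60161931  0.22155072] [[0.964, 0.267, -0.0], [0.267, -0.964, 0.002], [0.0, -0.002, -1.0]] -0.0187
[[-0.023, 0.998, -0.064, 0.413], [-1.0, -0.024, -0.008, -0.055], [-0.009, 0.064, 0.998, 1.246], [0.0, 0.0, 0.0, 1.0]]
[[0.655, -0.314, 0.687, 1.345], [0.755, 0.294, -0.586, -0.786], [-0.018, 0.903, 0.43, 0.563], [0.0, 0.0, 0.0, 1.0]]
[[-0.001, 0.957, 0.29, 0.08], [1.0, 0.001, -0.0, -0.0], [-0.001, 0.29, -0.957, -0.163], [0.0, 0.0, 0.0, 1.0]]
```

View pics/top0.png

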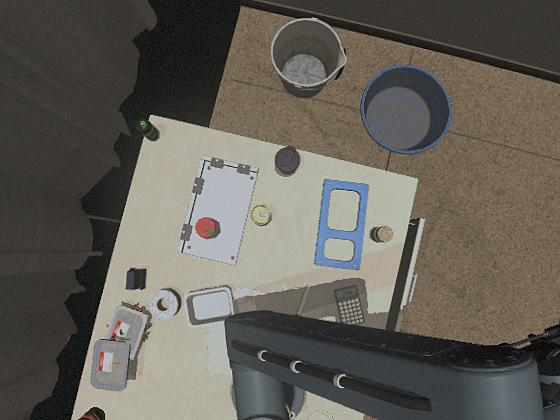

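View pics/scene0.png

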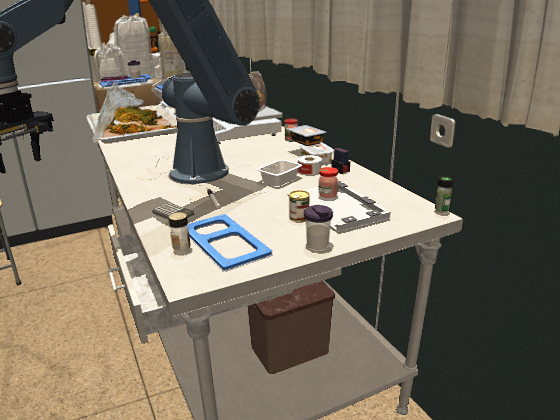

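The top view shows the bed at about (220,210) with the end stop at the top and the fence on the left. The red jar is at (207,228), tin (261,215), shaker (287,160), frame (342,225) with its large window up (+x), and spice (381,233). The scene view agrees.

Run:
```python
from h import *
a=np.load("i0.npz")["top"]; c=cam("top"); hsv=cv2.cvtColor(a,cv2.COLOR_RGB2HSV)
def big(m,r):
    x0,y0,x1,y1=r; n=np.zeros_like(m); n[y0:y1,x0:x1]=m[y0:y1,x0:x1]
    return max(cv2.findContours(n,cv2.RETR_EXTERNAL,cv2.CHAIN_APPROX_NONE)[0],key=cv2.contourArea)
def rect(name,k,z):
    w=ray(c,k.reshape(-1,2),z)[:,:2].astype(np.float32)
    (cx,cy),sz,an=cv2.minAreaRect(w*1000); print(name,cx,cy,sz,an); print(np.round(cv2.boxPoints(((cx,cy),sz,an))).tolist())
rect("frame",big(cv2.inRange(hsv,(100,120,60),(125,255,255)),(300,170,380,280)),.013)
rm=cv2.inRange(hsv,(0,150,80),(8,255,255))|cv2.inRange(hsv,(172,150,80),(180,255,255))
k=big(rm,(180,200,240,250)); rect("jar",k,.086)
b=cv2.inRange(hsv,(105,0,120),(140,60,255)); save(cv2.cvtColor(cv2.resize(a[140:280,170:410],(720,420),interpolation=2),cv2.COLOR_RGB2RGBA)[:,:,:3],"crop")
for n,p in(("plateTL",(203,157)),("TR",(257,167)),("BR",(235,264)),("BL",(180,253))): print(n,ray(c,[p],.015)[0])
for n,p,z in(("tin",(261,215),.072),("shaker",(287,160),.11),("spice",(381,233),.096)): print(n,ray(c,[p],z)[0])
```

```text
frame 587.6416625976562 -258.0445861816406 (105.60275268554688, 44.658199310302734) 60.88673782348633
[[542.0, -293.0], [581.0, -315.0], [633.0, -223.0], [594.0, -201.0]]
jar 447.20965576171875 152.47486877441406 (0.0, 0.0) 0.0
[[447.0, 152.0], [447.0, 152.0], [447.0, 152.0], [447.0, 152.0]]
plateTL [0.68198004 0.17743555 0.015     ]
TR [0.64796042 0.0188751  0.015     ]
BR [0.36665266 0.08795958 0.015     ]
BL [0.4017373  0.24761069 0.015     ]
tin [0.50241947 0.00691994 0.072     ]
shaker [ 0.64698805 -0.06834387  0.11      ]
spice [ 0.44408784 -0.31821546  0.096     ]
```

View pics/crop.png

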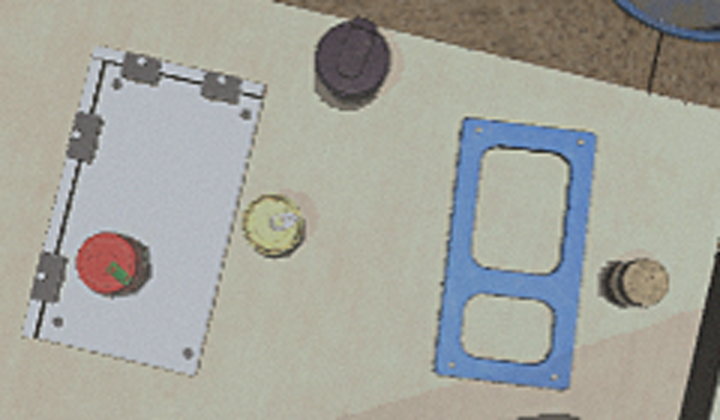

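```bash
cat >> h.py <<'E'
def delta(p,yaw=None):
    """tool-frame mm shift and turn for the tool at p (m), pointing down, jaw (tool y) axis at world yaw deg (mod 180)"""
    from scipy.spatial.transform import Rotation as Ro
    s=bot.read_state(); R=np.array(s["tcp_rot"]); d=R.T@(np.array(p)-s["position"])*1000
    w=np.zeros(3)
    if yaw is not None:
        c=[]
        for y in(yaw,yaw+180):
            y=np.radians(y); Y=np.array([np.cos(y),np.sin(y),0]); Z=np.array([0,0,-1.]); X=np.cross(Y,Z)
            c.append(Ro.from_matrix(R.T@np.c_[X,Y,Z]).as_rotvec(degrees=True))
        w=min(c,key=np.linalg.norm); print("alt",np.round(max(c,key=np.linalg.norm),1))
    print("t",round(s["time_s"],2),"pos",np.round(s["position"],4),"d",np.round(d,1),"w",np.round(w,1),"q6",round(s["joint_positions"][5],1),"open",round(s["opening"],3),"F",np.round(s["force"],1))
E
python3 - <<'E'
from h import *
c=cam("top"); f=lambda u,v:(170+u/3,140+v/3)
P=ray(c,[f(463,118),f(596,131),f(567,390),f(436,374)],.013)*1000
print("frame",P.round(),P.mean(0).round(),[np.degrees(np.arctan2(*(P[i]-P[j])[1::-1])).round(1) for i,j in((0,3),(1,2))])
print("jar",ray(c,[f(107,264)],.094)*1000)
print("spot",ray(c,[(152,215)],.0)*1000, "tableedge",ray(c,[(117,225)],.0)*1000)
delta([.50,-.26,.33],86)
E
```

```text
frame [[ 607. -177.   13.]
 [ 591. -307.   13.]
 [ 341. -270.   13.]
 [ 359. -144.   13.]] [ 475. -224.   13.] [np.float64(-7.7), np.float64(-8.4)]
jar [[468.87935728 157.14774174  94.        ]]
spot [[515.60143575 334.12228575   0.        ]] tableedge [[488.3422077  439.92438782   0.        ]]
alt [  -0.    -0.2 -160.5]
t 0.1 pos [ 0.1666 -0.6017  0.2217] d [ 412.5 -240.7 -107.7] w [-0.1  0.  19.5] q6 -10.2 open 0.999 F [ 0.7  0.8 -0.3]
```

Run:
```python
from h import *
delta([.475,-.17,.30],-8)
```

```text
alt [-1.000e-01  1.000e-01  1.135e+02]
t 0.1 pos [ 0.1666 -0.6017  0.2217] d [ 412.4 -334.   -77.6] w [ -0.1  -0.1 -66.5] q6 -10.2 open 0.999 F [ 0.7  0.8 -0.3]
```

```bash
T='[[412,-334,-78],[0,0,-66.5],0]'; true; python3 -m jog '[[[412,-334,-78],[0,0,-66.5],0],[[412,-334,-78],[0,0,-66.5],0],[[412,-334,-78],[0,0,-66.5],0],[[412,-334,-78],[0,0,-66.5],0],[[412,-334,-78],[0,0,-66.5],0],[[412,-334,-78],[0,0,-66.5],0],[[412,-334,-78],[0,0,-66.5],0],[[412,-334,-78],[0,0,-66.5],0],[[412,-334,-78],[0,0,-66.5],0],[[412,-334,-78],[0,0,-66.5],0],[[412,-334,-78],[0,0,-66.5],0],[[412,-334,-78],[0,0,-66.5],0]]'; python3 -c "
from h import *
delta([.475,-.17,.30],-8)"
```

```text
time_s: 1.1
position: [0.4545, -0.1976, 0.2954]
tcp_rot: [[0.14, 0.99, -0.0], [0.99, -0.14, 0.0], [0.0, -0.001, -1.0]]
force: [0.1, -0.3, 0.4]
opening: 1.001
alt [ -0.   0. 180.]
t 1.1 pos [ 0.4545 -0.1976  0.2954] d [30.2 16.5 -4.6] w [-0. -0. -0.] q6 -28.4 open 1.001 F [ 0.1 -0.3  0.4]
```

```bash
python3 -m jog '[[[30,16,-4],[0,0,0],0],[[30,16,-4],[0,0,0],0],[[30,16,-4],[0,0,0],0]]'
cat > fr.py <<'E'
from h import *
import sys
def frame(name):
    c=cam("wrist"); a=vision.capture("wrist"); save(a,name)
    h=cv2.cvtColor(a,cv2.COLOR_RGB2HSV); m=cv2.inRange(h,(95,90,40),(130,255,255))
    m=cv2.morphologyEx(m,cv2.MORPH_OPEN,np.ones((3,3)))
    cs,hi=cv2.findContours(m,cv2.RETR_CCOMP,cv2.CHAIN_APPROX_NONE)
    for k,q in sorted(zip(cs,hi[0]),key=lambda t:-cv2.contourArea(t[0]))[:4]:
        w=ray(c,k.reshape(-1,2),Z)[:,:2].astype(np.float32)*1000
        (x,y),sz,an=cv2.minAreaRect(w); b=k.reshape(-1,2)
        print("hole" if q[3]>=0 else "outer",np.round([x,y,*sz,an],1),"px",b.min(0),b.max(0))
Z=float(sys.argv[2]); frame(sys.argv[1])
E
python3 fr.py w1 .013
```

```text
time_s: 1.35
position: [0.4745, -0.1706, 0.2992]
tcp_rot: [[0.136, 0.991, -0.0], [0.991, -0.136, -0.0], [-0.0, -0.0, -1.0]]
force: [-1.3, -0.0, -0.3]
opening: 1.003
outer [ 477.8 -224.9  130.7  250.    81.8] px [193 164] [368 250]
hole [ 518.5 -229.    88.7  121.8   81.8] px [266 178] [350 236]
outer [ 727.4 -234.4   13.5   77.4   75.2] px [424 188] [474 200]
outer [ 780.9 -281.1   12.4   58.9   15.2] px [477 202] [491 234]
```

View pics/w1.png

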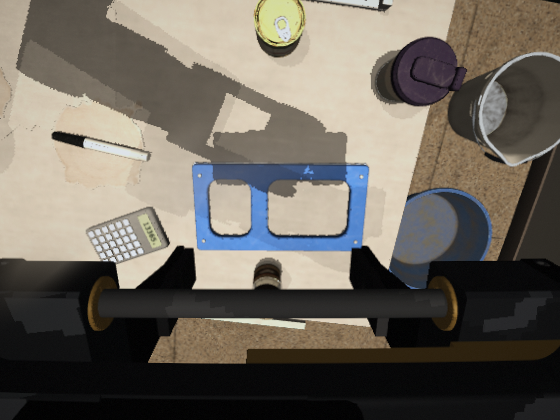

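The frame is seen whole at (193–368, 164–250): centre (478,-225) mm, yaw -8.2°. Next, a look at the bed and jar.

Run:
```python
from h import *
delta([.515,.19,.30],-14)
```

```text
alt [-0.000e+00 -1.000e-01 -1.739e+02]
t 1.4 pos [ 0.4738 -0.1717  0.2989] d [363.9  -9.   -1.2] w [-0.1  0.   6.1] q6 -24.7 open 1.004 F [-0.   0.2 -0.5]
```

```bash
python3 -m jog '[[[364,-9,0],[0,0,6],0],[[364,-9,0],[0,0,6],0],[[364,-9,0],[0,0,6],0],[[364,-9,0],[0,0,6],0],[[364,-9,0],[0,0,6],0],[[364,-9,0],[0,0,6],0],[[364,-9,0],[0,0,6],0],[[364,-9,0],[0,0,6],0],[[364,-9,0],[0,0,6],0],[[364,-9,0],[0,0,6],0],[[364,-9,0],[0,0,6],0],[[364,-9,0],[0,0,6],0]]'
python3 - <<'E'
from h import *
c=cam("wrist"); a=vision.capture("wrist"); save(a,"w2"); np.save("w2.npy",a); import pickle; pickle.dump(c,open("w2.pkl","wb"))
h=cv2.cvtColor(a,cv2.COLOR_RGB2HSV); rm=cv2.inRange(h,(0,140,70),(9,255,255))|cv2.inRange(h,(170,140,70),(180,255,255))
for k in sorted(cv2.findContours(rm,0,1)[0],key=cv2.contourArea)[::-1][:2]:
    (u,v),r=cv2.minEnclosingCircle(k); print(u,v,r,ray(c,[(u,v)],.092)*1000)
E
```

```text
time_s: 2.4
position: [0.5159, 0.1877, 0.2987]
tcp_rot: [[0.244, 0.97, -0.001], [0.97, -0.244, -0.001], [-0.002, -0.001, -1.0]]
force: [-0.6, 0.3, 0.8]
opening: 1.001
244.39146423339844 214.4511260986328 22.684473037719727 [[473.72249472 160.03914771  92.        ]]
240.35714721679688 222.7857208251953 1.821177363395691 [[466.04801744 150.93975921  92.        ]]
```

View pics/w2.png

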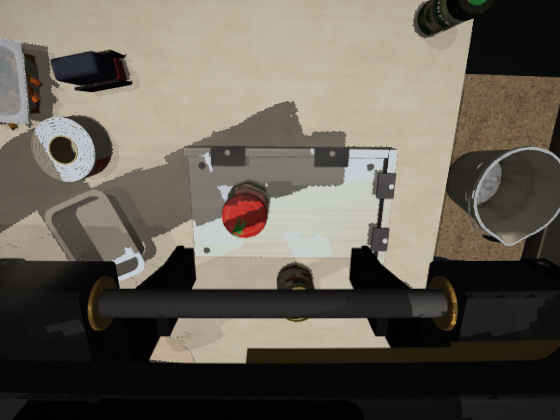

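The jar cap is at (244,214), about (471,158) mm. The bed is upright in view, end stop right and fence at the top.

Run:
```python
from h import *
delta([.471,.158,.046],-14)
```

```text
alt [1.000e-01 1.000e-01 1.798e+02]
t 2.45 pos [0.5159 0.1874 0.2989] d [-39.1 -36.1 252.9] w [-0.1  0.1 -0.2] q6 22.5 open 0.999 F [ 0.7 -0.6  0.8]
```

```bash
python3 -m jog '[[[-39,-36,40],[0,0,0],0],[[-39,-36,80],[0,0,0],0],[[-39,-36,120],[0,0,0],0],[[-39,-36,150],[0,0,0],0],[[-39,-36,180],[0,0,0],0],[[-39,-36,210],[0,0,0],0],[[-39,-36,235],[0,0,0],0],[[-39,-36,253],[0,0,0],0],[[-39,-36,253],[0,0,0],0],[[-39,-36,253],[0,0,0],1],[[-39,-36,253],[0,0,0],1],[[-39,-36,253],[0,0,0],1]]'; python3 -m jog '[[[0,0,0],[0,0,0],1],[[0,0,0],[0,0,0],1],[[0,0,0],[0,0,0],1],[[0,0,0],[0,0,0],1]]'
python3 - <<'E'
from h import *
delta([.516,.330,.150],-14)
E
```

```text
time_s: 3.45
position: [0.4729, 0.1599, 0.0478]
tcp_rot: [[0.244, 0.97, 0.003], [0.97, -0.244, 0.0], [0.001, 0.003, -1.0]]
force: [-0.3, 0.1, -0.5]
opening: 0.854
time_s: 3.78
position: [0.4732, 0.1603, 0.0476]
tcp_rot: [[0.242, 0.97, 0.004], [0.97, -0.242, -0.0], [0.001, 0.004, -1.0]]
force: [0.4, -1.3, 6.9]
opening: 0.688
alt [-1.0e-01 -3.0e-01  1.8e+02]
t 3.78 pos [0.4732 0.1603 0.0476] d [ 175.1    0.9 -102.3] w [ 0.2 -0.1 -0. ] q6 19.9 open 0.688 F [ 0.4 -1.3  6.9]
```

```bash
python3 -m jog '[[[0,0,-35],[0,0,0],1],[[0,0,-65],[0,0,0],1],[[40,0,-80],[0,0,0],1],[[75,0,-80],[0,0,0],1],[[110,0,-80],[0,0,0],1],[[145,0,-80],[0,0,0],1],[[175,0,-75],[0,0,0],1],[[175,0,-50],[0,0,0],1],[[175,0,-25],[0,0,0],1],[[175,0,-8],[0,0,0],1],[[175,0,3],[0,0,0],1],[[175,0,7],[0,0,0],1]]';  python3 -m jog '[[[0,0,0],[0,0,0],1],[[0,0,0],[0,0,0],1]]'
```

```text
time_s: 4.78
position: [0.5107, 0.3296, 0.0387]
tcp_rot: [[0.242, 0.97, -0.008], [0.97, -0.242, -0.002], [-0.004, -0.007, -1.0]]
force: [-9.2, -2.1, 27.5]
opening: 0.692
time_s: 4.95
position: [0.5138, 0.3301, 0.0393]
tcp_rot: [[0.243, 0.97, -0.0], [0.97, -0.243, 0.0], [-0.0, -0.0, -1.0]]
force: [0.2, -0.1, -3.0]
opening: 0.692
```

```bash
python3 -m jog '[[[0,0,0.5],[0,0,0],1],[[0,0,0.5],[0,0,0],0],[[0,0,0.5],[0,0,0],0],[[0,0,0.5],[0,0,0],0],[[0,0,0.5],[0,0,0],0],[[0,0,-20],[0,0,0],0],[[0,0,-50],[0,0,0],0],[[0,0,-90],[0,0,0],0],[[0,0,-130],[0,0,0],0],[[0,0,-170],[0,0,0],0],[[-40,0,-200],[0,0,0],0],[[-80,0,-220],[0,0,0],0]]'
python3 - <<'E'
from h import *
delta([.53,.19,.26],-14)
E
```

```text
time_s: 5.95
position: [0.4988, 0.2633, 0.2577]
tcp_rot: [[0.239, 0.971, 0.007], [0.971, -0.239, 0.002], [0.004, 0.006, -1.0]]
force: [0.7, -0.3, -0.5]
opening: 1.002
alt [   0.4    0.6 -179.8]
t 5.95 pos [0.4988 0.2633 0.2577] d [-63.7  47.9  -2.3] w [ 0.4 -0.2  0.1] q6 30.3 open 1.002 F [ 0.7 -0.3 -0.5]
```

```bash
python3 -m jog '[[[-30,24,0],[0,0,0],0],[[-64,48,0],[0,0,0],0],[[-64,48,0],[0,0,0],0],[[-64,48,0],[0,0,0],0]]'
python3 - <<'E'
from h import *
import pickle
c=cam("wrist"); a=vision.capture("wrist"); np.save("w3.npy",a); pickle.dump(c,open("w3.pkl","wb"))
crop=a[60:270,150:420]; g=np.clip(crop.astype(float)*1.0,0,255).astype(np.uint8)
save(cv2.resize(g,(771,600),interpolation=cv2.INTER_LINEAR),"w3c")
E
```

```text
time_s: 6.28
position: [0.529, 0.1864, 0.2545]
tcp_rot: [[0.247, 0.969, 0.001], [0.969, -0.247, 0.0], [0.001, 0.001, -1.0]]
force: [0.9, 0.4, -0.3]
opening: 1.001
```

View pics/w3c.png

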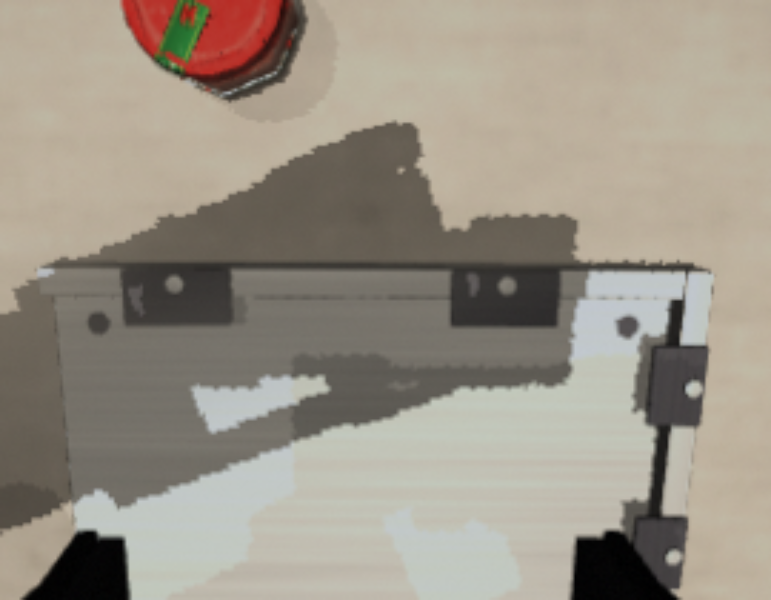

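The red jar stands upright on the table. The clips (crop) show inner corners at (123,325), (232,325), (451,326), (559,325) on the fence, and (653,347), (648,424), (639,518) on the end stop. I'll fit the bed pose from these.

Run:
```python
from h import *
import pickle
c=pickle.load(open("w3.pkl","rb"))
u=np.array([(123,325),(232,325),(451,326),(559,325),(653,347),(648,424),(639,518)],float)/2.857+[150,60]
B=np.array([(-108,61),(-62,61),(32,61),(78,61),(121,53),(121,17),(121,-27)],float)
W=ray(c,u-.0,.030)[:,:2]*1000
b0,w0=B.mean(0),W.mean(0); H=(B-b0).T@(W-w0); th=np.arctan2(H[0,1]-H[1,0],H[0,0]+H[1,1])
R=np.array([[np.cos(th),-np.sin(th)],[np.sin(th),np.cos(th)]]); t=w0-R@b0
print("yaw",np.degrees(th),"org",t,"res\n",np.round((W-B@R.T-t)@R,1))
np.savez("bed.npz",R=R,t=t,yaw=np.degrees(th))
f=lambda p:R@np.array(p,float)+t
print("frame final centre",f((7,7)),"bar",f((7-30.5,7)),"pre bar",f((7-30.5-25,7-25)))
delta([.4476,-.2205,.20],-8.2)
```

```text
yaw -14.539024806230337 org [527.45997892 133.90160541] res
 [[-0.7  0. ]
 [ 0.1  0.1]
 [ 0.1 -0. ]
 [ 0.5  0.6]
 [-0.9 -0.8]
 [ 0.3  0.5]
 [ 0.6 -0.5]]
frame final centre [535.99309261 138.92016803] bar [506.4697978  146.57686858] pre bar [475.99439176 128.65343065]
alt [-1.00e-01  0.00e+00  1.74e+02]
t 6.33 pos [0.5282 0.1878 0.2542] d [-415.6   21.9   53.9] w [-0. -0. -6.] q6 22.3 open 0.999 F [-0.6  1.   0.3]
```

```bash
python3 -m jog '[[[-416,22,40],[0,0,-6],0],[[-416,22,40],[0,0,-6],0],[[-416,22,40],[0,0,-6],0],[[-416,22,40],[0,0,-6],0],[[-416,22,40],[0,0,-6],0],[[-416,22,40],[0,0,-6],0],[[-416,22,40],[0,0,-6],0],[[-416,22,40],[0,0,-6],0],[[-416,22,40],[0,0,-6],0],[[-416,22,40],[0,0,-6],0],[[-416,22,40],[0,0,-6],0],[[-416,22,40],[0,0,-6],0]]'
python3 - <<'E'
from h import *
delta([.4476,-.2205,.004],-8.2)
E
```

```text
time_s: 7.33
position: [0.4486, -0.2213, 0.2135]
tcp_rot: [[0.143, 0.99, -0.0], [0.99, -0.143, 0.001], [0.001, -0.0, -1.0]]
force: [-0.2, -0.1, -0.9]
opening: 1.0
alt [ 1.0e-01 -0.0e+00 -1.8e+02]
t 7.33 pos [ 0.4486 -0.2213  0.2135] d [  0.5  -1.1 209.5] w [-0. -0.  0.] q6 -30.9 open 1.0 F [-0.2 -0.1 -0.9]
```

```bash
python3 -m jog '[[[0,-1,35],[0,0,0],0],[[0,-1,70],[0,0,0],0],[[0,-1,105],[0,0,0],0],[[0,-1,140],[0,0,0],0],[[0,-1,170],[0,0,0],0],[[0,-1,192],[0,0,0],0],[[0,-1,204],[0,0,0],0],[[0,-1,209],[0,0,0],0],[[0,-1,209],[0,0,0],0],[[0,-1,209],[0,0,0],1],[[0,-1,209],[0,0,0],1],[[0,-1,209],[0,0,0],1]]';python3 -m jog '[[[0,0,0],[0,0,0],1],[[0,0,0],[0,0,0],1],[[0,0,0],[0,0,0],1],[[0,0,0],[0,0,0],1],[[0,0,0],[0,0,0],1],[[0,0,0],[0,0,0],1],[[0,0,0],[0,0,0],1]]'
```

```text
time_s: 8.33
position: [0.4483, -0.2204, 0.0061]
tcp_rot: [[0.139, 0.99, 0.002], [0.99, -0.139, -0.001], [-0.001, 0.002, -1.0]]
force: [-0.3, -0.6, -0.4]
opening: 0.852
time_s: 8.92
position: [0.4475, -0.2204, 0.005]
tcp_rot: [[0.14, 0.99, -0.0], [0.99, -0.14, 0.0], [0.0, -0.0, -1.0]]
force: [-0.3, 0.9, 0.2]
opening: 0.326
```

```bash
python3 -m jog '[[[0,0,0],[0,0,0],1],[[0,0,0],[0,0,0],1],[[0,0,0],[0,0,0],1],[[0,0,-15],[0,0,0],1],[[0,0,-35],[0,0,0],1],[[0,0,-60],[0,0,0],1],[[0,0,-85],[0,0,0],1],[[0,0,-110],[0,0,0],1],[[0,0,-130],[0,0,0],1],[[0,0,-142],[0,0,0],1],[[0,0,-145],[0,0,0],1],[[0,0,-145],[0,0,0],1]]'
python3 - <<'E'
from h import *
print(bot.read_state()["moment"])
delta([.476,.1287,.150],-14.5)
E
```

```text
time_s: 9.92
position: [0.4477, -0.2205, 0.1506]
tcp_rot: [[0.14, 0.99, 0.001], [0.99, -0.14, -0.001], [-0.001, 0.001, -1.0]]
force: [0.1, -0.3, -0.9]
opening: 0.285
[-0.03497467 -0.0432612   0.01395668]
alt [-1.000e-01  1.000e-01 -1.735e+02]
t 9.92 pos [ 0.4477 -0.2205  0.1506] d [ 3.497e+02 -2.080e+01  3.000e-01] w [0.1 0.  6.5] q6 -31.0 open 0.285 F [ 0.1 -0.3 -0.9]
```

```bash
python3 -m jog '[[[15,-1,0],[0,0,0],1],[[45,-3,0],[0,0,1],1],[[80,-5,0],[0,0,2],1],[[120,-7,0],[0,0,3],1],[[160,-9,0],[0,0,4],1],[[200,-12,0],[0,0,5],1],[[240,-14,0],[0,0,6],1],[[280,-16,0],[0,0,6.5],1],[[312,-19,0],[0,0,6.5],1],[[335,-20,0],[0,0,6.5],1],[[347,-21,0],[0,0,6.5],1],[[350,-21,0],[0,0,6.5],1]]'; python3 -m jog '[[[0,0,0],[0,0,0],1],[[0,0,0],[0,0,0],1]]'; python3 fr.py w4 .160; python3 -c "
from h import *
delta([.476,.1287,.016],-14.5)"
```

```text
time_s: 10.92
position: [0.4744, 0.1314, 0.1485]
tcp_rot: [[0.248, 0.969, -0.003], [0.969, -0.248, 0.0], [-0.0, -0.003, -1.0]]
force: [-0.3, -0.5, -2.0]
opening: 0.278
time_s: 11.08
position: [0.475, 0.1286, 0.1491]
tcp_rot: [[0.251, 0.968, -0.002], [0.968, -0.251, -0.0], [-0.001, -0.002, -1.0]]
force: [0.1, -0.7, -1.3]
opening: 0.282
outer [510.5 148.4  76.4 245.3  75.4] px [ 79 145] [559 289]
outer [465.3  91.7  19.6  47.7  75.5] px [231 318] [314 347]
outer [575.   57.3  31.3  31.5  76. ] px [445 316] [503 361]
hole [406.5 198.    6.4   5.9  25.9] px [ 94 173] [108 186]
alt [1.000e-01 1.000e-01 1.799e+02]
t 11.13 pos [0.4753 0.1282 0.1493] d [  0.7   0.8 133.3] w [-0.1  0.  -0.1] q6 16.7 open 0.283 F [-0.   1.5 -1.3]
```

View pics/w4.png

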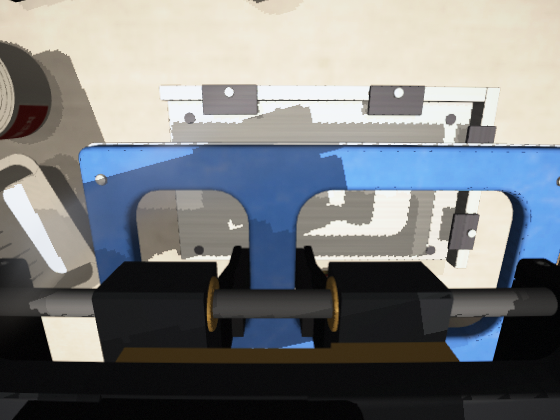

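The frame is held level: left edge at about row 147, yaw -14.6°, matching the bed. The bed is behind it with clips at (230,98), (396,98), (481,133), (464,232). Lowering now.

```bash
python3 -m jog '[[[2,1,20],[0,0,0],1],[[2,1,45],[0,0,0],1],[[2,1,70],[0,0,0],1],[[2,1,90],[0,0,0],1],[[2,1,107],[0,0,0],1],[[2,1,119],[0,0,0],1],[[2,1,127],[0,0,0],1],[[2,1,131],[0,0,0],1],[[2,1,133],[0,0,0],1],[[2,1,134],[0,0,0],1],[[2,1,134.5],[0,0,0],1],[[2,1,134.5],[0,0,0],1]]'; python3 -c "
from h import *
delta([.5065,.1466,.0145],-14.5)"
```

```text
time_s: 12.13
position: [0.4777, 0.1308, 0.0161]
tcp_rot: [[0.251, 0.968, 0.001], [0.968, -0.251, 0.0], [0.0, 0.001, -1.0]]
force: [-0.3, 0.8, -1.1]
opening: 0.285
alt [-0.0e+00 -1.0e-01  1.8e+02]
t 12.13 pos [0.4777 0.1308 0.0161] d [22.5 24.   1.6] w [ 0.1 -0.  -0. ] q6 16.9 open 0.285 F [-0.3  0.8 -1.1]
```

```bash
python3 -m jog '[[[0,0,1],[0,0,0],1],[[0,0,2],[0,0,0],1],[[0,4,2],[0,0,0],1],[[0,8,2],[0,0,0],1],[[0,12,2],[0,0,0],1],[[0,16,2],[0,0,0],1],[[0,20,2],[0,0,0],1],[[5,20,2],[0,0,0],1],[[9,20,2],[0,0,0],1],[[14,20,2],[0,0,0],1],[[18,20,2],[0,0,0],1],[[18,20,2],[0,0,0],1]]'; python3 -c "
from h import *
delta([.5065,.1466,.0145],-14.5)"
```

```text
time_s: 13.13
position: [0.5011, 0.1443, 0.0135]
tcp_rot: [[0.25, 0.968, 0.0], [0.968, -0.25, 0.0], [0.0, 0.0, -1.0]]
force: [0.2, -0.0, -1.9]
opening: 0.281
alt [   0.    0. -180.]
t 13.13 pos [0.5011 0.1443 0.0135] d [ 3.6  4.6 -1. ] w [ 0. -0.  0.] q6 18.2 open 0.281 F [ 0.2 -0.  -1.9]
```

Now press slowly towards the end stop, then the fence, watching force.

```bash
python3 -m jog '[[[0,1.5,0],[0,0,0],1],[[0,3,0],[0,0,0],1],[[0,4,0],[0,0,0],1],[[0,5,0],[0,0,0],1],[[0,5,0],[0,0,0],1],[[0,5,0],[0,0,0],1]]';  python3 -m jog '[[[1.5,0,0],[0,0,0],1],[[3,0,0],[0,0,0],1],[[4,0,0],[0,0,0],1],[[4,0,0],[0,0,0],1],[[4,0,0],[0,0,0],1]]'; python3 -c "
from h import *
delta([.5065,.1466,.0145],-14.5)
s=bot.read_state(); print(np.array(s['tcp_rot']).T@s['force'],s['moment'])"
```

```text
time_s: 13.63
position: [0.5047, 0.1421, 0.0133]
tcp_rot: [[0.251, 0.968, -0.002], [0.968, -0.251, 0.0], [-0.0, -0.002, -1.0]]
force: [-1.9, 2.6, -1.0]
opening: 0.282
time_s: 14.05
position: [0.5055, 0.1457, 0.0132]
tcp_rot: [[0.251, 0.968, -0.003], [0.968, -0.251, -0.0], [-0.001, -0.003, -1.0]]
force: [-4.7, -0.5, -0.7]
opening: 0.283
alt [1.0e-01 2.0e-01 1.8e+02]
t 14.05 pos [0.5055 0.1457 0.0132] d [ 1.1  0.7 -1.3] w [-0.2  0.1 -0. ] q6 18.5 open 0.283 F [-4.7 -0.5 -0.7]
[-1.67722204 -4.45708923  0.66771316] [-0.17333805  0.70180094 -0.11355041]
```

```bash
python3 -m jog '[[[1,0.5,0],[0,0,0],1],[[2,1,0],[0,0,0],1],[[3,1.5,0],[0,0,0],1],[[3,1.5,0],[0,0,0],1],[[3,1.5,0],[0,0,0],1],[[3,1.5,0],[0,0,0],1]]'; python3 -c "
from h import *
delta([.5065,.1466,.0145],-14.5)
s=bot.read_state(); print(np.array(s['tcp_rot']).T@s['force'],s['moment'])"
```

```text
time_s: 14.55
position: [0.5056, 0.1472, 0.013]
tcp_rot: [[0.251, 0.968, -0.007], [0.968, -0.251, -0.002], [-0.004, -0.007, -1.0]]
force: [-8.0, -6.2, 1.6]
opening: 0.284
alt [  0.3   0.6 180. ]
t 14.55 pos [0.5056 0.1472 0.013 ] d [-0.3  1.1 -1.5] w [-0.4  0.2 -0. ] q6 18.7 open 0.284 F [-8.  -6.2  1.6]
[-8.02080676 -6.20582097 -1.55912872] [-1.00510587  1.08110541 -0.24537034]
```

```bash
python3 -m jog '[[[-1,-0.5,0],[0,0,0],1],[[-1,-0.5,0],[0,0,0],1],[[-1,-0.5,0],[0,0,0],0],[[-1,-0.5,0],[0,0,0],0],[[-1,-0.5,0],[0,0,0],0],[[-1,-0.5,0],[0,0,0],0],[[-1,-0.5,0],[0,0,0],0],[[-1,-0.5,0],[0,0,0],0],[[-1,-0.5,0],[0,0,0],0],[[-1,-0.5,0],[0,0,0],0],[[-1,-0.5,0],[0,0,0],0]]'; python3 -m jog '[[[0,0,-15],[0,0,0],0],[[0,0,-40],[0,0,0],0],[[0,0,-75],[0,0,0],0],[[0,0,-115],[0,0,0],0],[[20,10,-155],[0,0,0],0],[[35,20,-195],[0,0,0],0],[[45,30,-230],[0,0,0],0],[[45,30,-240],[0,0,0],0],[[45,30,-240],[0,0,0],0]]'
python3 - <<'E'
from h import *
import pickle
c=cam("wrist"); a=vision.capture("wrist"); np.save("w5.npy",a); pickle.dump(c,open("w5.pkl","wb"))
save(cv2.resize(a[60:270,150:420],(771,600)),"w5c")
E
```

```text
time_s: 15.47
position: [0.5086, 0.1476, 0.0135]
tcp_rot: [[0.251, 0.968, 0.001], [0.968, -0.251, 0.0], [0.0, 0.001, -1.0]]
force: [-0.3, -0.1, 0.3]
opening: 0.878
time_s: 16.22
position: [0.5521, 0.1846, 0.2583]
tcp_rot: [[0.25, 0.968, 0.011], [0.968, -0.25, 0.001], [0.004, 0.01, -1.0]]
force: [0.2, -0.1, -0.3]
opening: 1.001
```

View pics/w5c.png

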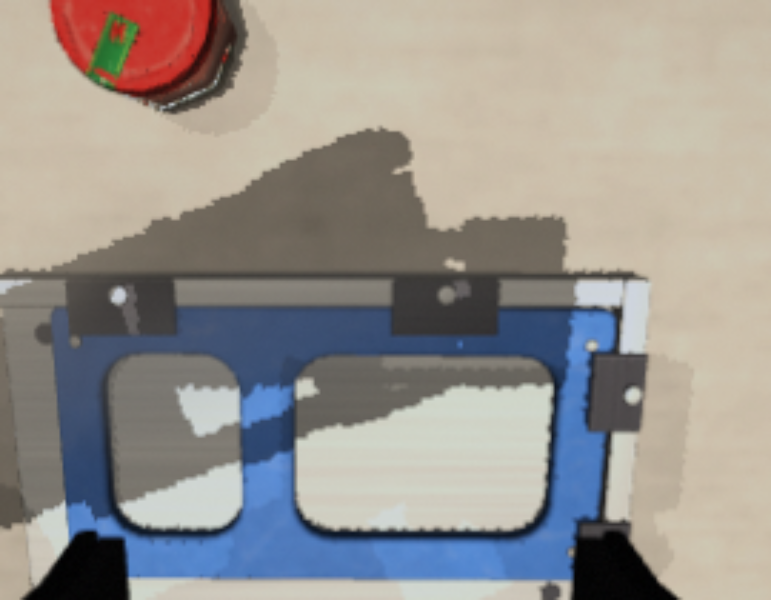

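The frame is under the clips, its large window towards the end stop; left edge at crop row ~308, front edge at column ~613. I'll check the gaps numerically.

Run:
```python
from h import *
import pickle
a=np.load("w5.npy"); c=pickle.load(open("w5.pkl","rb"))
S=lambda u:np.array(u,float)/2.857+[150,60]
B=np.array([(-108,61),(-62,61),(32,61),(78,61),(121,53),(121,17)],float)
W=ray(c,S([(67,333),(175,333),(392,333),(498,334),(593,354),(587,430)]),.030)[:,:2]*1000
b0,w0=B.mean(0),W.mean(0); H=(B-b0).T@(W-w0); th=np.arctan2(H[0,1]-H[1,0],H[0,0]+H[1,1])
R=np.array([[np.cos(th),-np.sin(th)],[np.sin(th),np.cos(th)]]); t=w0-R@b0
print("bed",np.degrees(th),t,np.round((W-B@R.T-t)@R,1).tolist())
h=cv2.cvtColor(a,cv2.COLOR_RGB2HSV); m=cv2.inRange(h,(95,90,40),(130,255,255))
tob=lambda p:(ray(c,p,.021)[:,:2]*1000-t)@R
cols=[int(S((u,0))[0]) for u in(190,220,260,300,350,380,510,540,560)]
print("left edge y(want 73)",tob([(u,np.flatnonzero(m[120:250,u])[0]+120-.5) for u in cols]).round(1).tolist())
rows=[int(S((0,v))[1]) for v in(325,335,345,440,460,480,500,510)]
print("front x(want 133)",tob([(np.flatnonzero(m[v,300:390])[-1]+300+.5,v) for v in rows]).round(1).tolist())
```

```text
bed -14.84057046388033 [526.97328864 134.80452731] [[-0.7, -0.1], [0.2, -0.0], [0.3, 0.3], [0.5, 0.0], [-0.2, -0.7], [-0.1, 0.5]]
left edge y(want 73) [[-56.9, 70.8], [-43.1, 70.9], [-25.5, 70.9], [-7.9, 71.0], [13.5, 71.1], [27.3, 71.1], [84.1, 71.4], [98.1, 71.4], [107.0, 71.5]]
front x(want 133) [[132.4, 64.6], [132.8, 59.5], [133.2, 55.6], [131.9, 10.1], [132.8, 0.3], [132.3, -9.5], [131.8, -19.5], [132.1, -23.9]]
```

Front edge is within about 1 mm, but the left edge reads 1.5–2 mm short, partly because the fence hides it from this camera. To be safe I'll press the left rim against the fence with closed fingers from inside the small window.

Run:
```python
from h import *
b=np.load("bed.npz"); f=lambda x,y:b["R"]@[x,y]+b["t"]
for p in((-67,28),(49,28)):
    delta([*f(*p)/1000,.06],-14.6)
```

```text
alt [ 1.000e-01  4.000e-01 -1.799e+02]
t 16.27 pos [0.5496 0.1839 0.2552] d [-26.2 -76.7 194.9] w [ 0.2 -0.1  0.1] q6 22.0 open 0.999 F [-0.6 -0.  -0.3]
alt [ 1.000e-01  4.000e-01 -1.799e+02]
t 16.27 pos [0.5496 0.1839 0.2552] d [-26.3  39.3 195.4] w [ 0.2 -0.1  0.1] q6 22.0 open 0.999 F [-0.6 -0.  -0.3]
```

```bash
python3 -m jog '[[[-26,-35,40],[0,0,0],1],[[-26,-70,75],[0,0,0],1],[[-26,-77,110],[0,0,0],1],[[-26,-77,130],[0,0,0],1],[[-26,-77,140],[0,0,0],1],[[-26,-77,150],[0,0,0],1],[[-26,-77,155],[0,0,0],1],[[-26,-77,155],[0,0,0],1],[[-26,-77,155],[0,0,0],1],[[-26,-77,155],[0,0,0],1],[[-26,-77,155],[0,0,0],1],[[-26,-77,155],[0,0,0],1]]'
python3 - <<'E'
from h import *
b=np.load("bed.npz"); f=lambda x,y:b["R"]@[x,y]+b["t"]
delta([*f(-67,28)/1000,.014],-14.6)
E
```

```text
time_s: 17.27
position: [0.4685, 0.1778, 0.0994]
tcp_rot: [[0.251, 0.968, 0.002], [0.968, -0.251, 0.0], [0.001, 0.002, -1.0]]
force: [0.4, -1.1, 0.1]
opening: 0.172
alt [ 1.000e-01  2.000e-01 -1.799e+02]
t 17.27 pos [0.4685 0.1778 0.0994] d [ 0.2  0.9 85.4] w [ 0.1 -0.1  0.1] q6 22.5 open 0.172 F [ 0.4 -1.1  0.1]
```

```bash
python3 -m jog '[[[0,1,20],[0,0,0],1],[[0,1,45],[0,0,0],1],[[0,1,65],[0,0,0],1],[[0,1,78],[0,0,0],1],[[0,1,84],[0,0,0],1],[[4,1,84],[0,0,0],1],[[8,1,84],[0,0,0],1],[[11,1,84],[0,0,0],1],[[13,1,84],[0,0,0],1],[[15,1,84],[0,0,0],1],[[16,1,84],[0,0,0],1],[[16,1,84],[0,0,0],1]]'
python3 - <<'E'
from h import *
b=np.load("bed.npz"); s=bot.read_state()
print(b["R"].T@(np.array(s["position"])[:2]*1000-b["t"]),b["R"].T@np.array(s["force"])[:2],s["force"])
E
```

```text
time_s: 18.27
position: [0.4732, 0.1921, 0.0154]
tcp_rot: [[0.249, 0.968, 0.001], [0.968, -0.249, -0.002], [-0.001, 0.002, -1.0]]
force: [0.0, -5.8, 3.8]
opening: 0.005
[-67.13597991  42.72604618] [ 1.49477448 -5.5667186 ] [ 0.04944165 -5.76370213  3.7956275 ]
```

Contact as predicted (y≈43). I'll press a bit further, read the force, then back off.

```bash
python3 -m jog '[[[1.5,0,0],[0,0,0],1],[[3,0,0],[0,0,0],1],[[3,0,0],[0,0,0],1],[[3,0,0],[0,0,0],1]]'
python3 - <<'E'
from h import *
b=np.load("bed.npz"); s=bot.read_state()
print(b["R"].T@(np.array(s["position"])[:2]*1000-b["t"]),b["R"].T@np.array(s["force"])[:2])
E
python3 -m jog '[[[-2,0,0],[0,0,0],1],[[-8,0,0],[0,0,0],1],[[-12,0,0],[0,0,0],1],[[-12,0,0],[0,0,0],1],[[-12,0,-25],[0,0,0],1],[[-12,0,-60],[0,0,0],1],[[-20,40,-60],[0,0,0],1],[[-20,80,-60],[0,0,0],1],[[-20,116,-60],[0,0,0],1],[[-20,116,-60],[0,0,0],1],[[-20,116,-60],[0,0,0],1]]'
python3 - <<'E'
from h import *
b=np.load("bed.npz"); f=lambda x,y:b["R"]@[x,y]+b["t"]
delta([*f(49,33)/1000,.015],-14.6)
E
```

```text
time_s: 18.6
position: [0.4732, 0.1925, 0.0154]
tcp_rot: [[0.248, 0.969, -0.001], [0.969, -0.248, -0.005], [-0.005, 0.0, -1.0]]
force: [0.3, -17.1, 4.8]
opening: 0.0
[-67.22375625  43.0835222 ] [  4.58430952 -16.47630109]
time_s: 19.52
position: [0.5828, 0.147, 0.0746]
tcp_rot: [[0.252, 0.968, 0.002], [0.968, -0.252, 0.0], [0.001, 0.002, -1.0]]
force: [-0.4, 0.2, -0.3]
opening: 0.007
alt [-1.0e-01 -2.0e-01  1.8e+02]
t 19.52 pos [0.5828 0.147  0.0746] d [ 6.3 -1.4 59.6] w [ 0.1 -0.1 -0. ] q6 18.1 open 0.007 F [-0.4  0.2 -0.3]
```

```bash
python3 -m jog '[[[4,-1,20],[0,0,0],1],[[4,-1,40],[0,0,0],1],[[4,-1,54],[0,0,0],1],[[4,-1,59.5],[0,0,0],1],[[7,-1,59.5],[0,0,0],1],[[11,-1,59.5],[0,0,0],1],[[14,-1,59.5],[0,0,0],1],[[17,-1,59.5],[0,0,0],1],[[18.5,-1,59.5],[0,0,0],1],[[19.5,-1,59.5],[0,0,0],1],[[19.5,-1,59.5],[0,0,0],1]]'
python3 - <<'E'
from h import *
b=np.load("bed.npz"); s=bot.read_state()
print(b["R"].T@(np.array(s["position"])[:2]*1000-b["t"]),b["R"].T@np.array(s["force"])[:2])
E
python3 -m jog '[[[-3,0,0],[0,0,0],1],[[-10,0,0],[0,0,0],1],[[-30,0,0],[0,0,0],1],[[-38,20,0],[0,0,0],1],[[-38,35,0],[0,0,0],1],[[-38,40,0],[0,0,0],1],[[-38,43,0],[0,0,0],1],[[-38,45,0],[0,0,0],1],[[-38,45,0],[0,0,0],1]]'
python3 - <<'E'
from h import *
b=np.load("bed.npz"); s=bot.read_state()
print(b["R"].T@(np.array(s["position"])[:2]*1000-b["t"]),b["R"].T@np.array(s["force"])[:2])
E
```

```text
time_s: 20.43
position: [0.5841, 0.1634, 0.016]
tcp_rot: [[0.248, 0.969, -0.002], [0.969, -0.248, -0.006], [-0.006, -0.0, -1.0]]
force: [-2.1, -11.8, 2.4]
opening: 0.004
[47.39080031 42.77179593] [  0.88367097 -11.92252873]
time_s: 21.18
position: [0.6181, 0.1189, 0.015]
tcp_rot: [[0.251, 0.968, -0.001], [0.968, -0.251, 0.0], [0.0, -0.001, -1.0]]
force: [1.4, 0.4, -0.6]
opening: 0.006
[91.49979345  8.25715017] [1.22561816 0.68792771]
```

```bash
python3 -m jog '[[[0,2,0],[0,0,0],1],[[0,4,0],[0,0,0],1],[[0,6,0],[0,0,0],1],[[0,6,0],[0,0,0],1]]'
python3 - <<'E'
from h import *
b=np.load("bed.npz"); s=bot.read_state()
print(b["R"].T@(np.array(s["position"])[:2]*1000-b["t"]),b["R"].T@np.array(s["force"])[:2])
E
```

```text
time_s: 21.52
position: [0.6248, 0.117, 0.015]
tcp_rot: [[0.251, 0.968, 0.001], [0.968, -0.251, -0.0], [0.0, 0.001, -1.0]]
force: [0.3, -0.5, 0.7]
opening: 0.004
[98.44733706  8.11946054] [ 0.40931915 -0.37539707]
```

```bash
python3 -m jog '[[[0,1,0],[0,0,0],1],[[0,2,0],[0,0,0],1],[[0,3,0],[0,0,0],1],[[0,4,0],[0,0,0],1],[[0,4,0],[0,0,0],1]]'
python3 - <<'E'
from h import *
b=np.load("bed.npz"); s=bot.read_state()
print(b["R"].T@(np.array(s["position"])[:2]*1000-b["t"]),b["R"].T@np.array(s["force"])[:2])
E
```

```text
time_s: 21.93
position: [0.6256, 0.1166, 0.0148]
tcp_rot: [[0.251, 0.968, -0.006], [0.968, -0.251, 0.001], [-0.001, -0.006, -1.0]]
force: [-5.3, 2.0, 3.3]
opening: 0.005
[99.36954926  7.87586557] [-5.64371204  0.61816881]
```

```bash
python3 -m jog '[[[0,1.5,0],[0,0,0],1],[[0,2,0],[0,0,0],1],[[0,2,0],[0,0,0],1]]';  python3 -m jog '[[[0,-6,0],[0,0,0],1],[[0,-20,0],[0,0,0],1],[[0,-30,0],[0,0,0],1],[[0,-30,-20],[0,0,0],1],[[0,-30,-55],[0,0,0],1],[[-30,-30,-95],[0,0,0],0],[[-60,-30,-135],[0,0,0],0],[[-60,-30,-175],[0,0,0],0],[[-60,-30,-215],[0,0,0],0],[[-60,-30,-240],[0,0,0],0],[[-60,-30,-240],[0,0,0],0]]'
python3 - <<'E'
from h import *
import pickle
c=cam("wrist"); a=vision.capture("wrist"); np.save("w6.npy",a); pickle.dump(c,open("w6.pkl","wb"))
save(a,"w6")
save(vision.capture("scene"),"scene6")
E
```

```text
time_s: 22.18
position: [0.6256, 0.1166, 0.0148]
tcp_rot: [[0.251, 0.968, -0.01], [0.968, -0.251, 0.001], [-0.001, -0.01, -1.0]]
force: [-7.7, 2.6, 6.3]
opening: 0.004
time_s: 23.1
position: [0.5913, 0.064, 0.2637]
tcp_rot: [[0.252, 0.968, 0.018], [0.968, -0.252, -0.002], [0.003, 0.018, -1.0]]
force: [1.5, -0.0, -0.1]
opening: 0.375
```

View pics/w6.png

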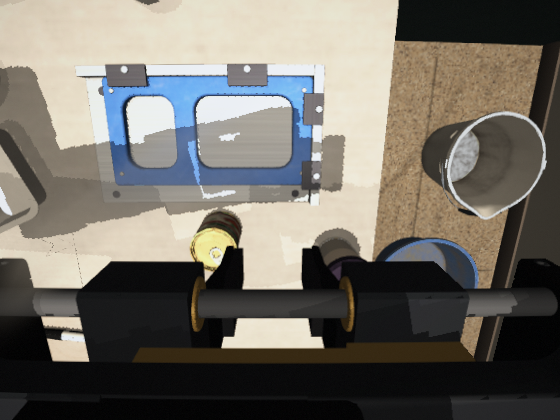

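View pics/scene6.png

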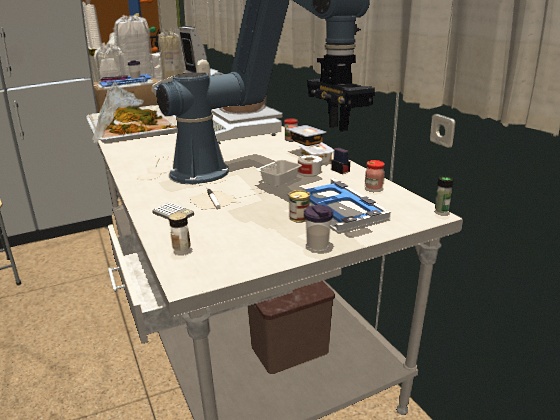

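The wrist view shows the frame snug at (103–313, 76–186) under all four clips. In the scene view the jar at (375,175) is upright, and the tin, shaker and spice are unmoved. I'll let the arm settle and hand in.

```bash
python3 -m jog '[[[0,0,0],[0,0,0],0],[[0,0,0],[0,0,0],0],[[0,0,0],[0,0,0],0],[[0,0,0],[0,0,0],0],[[0,0,0],[0,0,0],0],[[0,0,0],[0,0,0],0]]'; python3 -c "
from rig import bot
print(bot.hand_in())"
```

```text
time_s: 23.7
position: [0.5859, 0.0649, 0.2542]
tcp_rot: [[0.251, 0.968, -0.001], [0.968, -0.251, 0.0], [-0.0, -0.001, -1.0]]
force: [-0.6, 0.4, -0.6]
opening: 0.924
the job is handed in; nothing more can be done
None
```

The job is done and handed in at about 24 s of the 61 s limit. The red-capped jar stands upright on the table beyond the side fence. The blue frame lies flat on the bed under all four clips, its large window towards the end stop, and nothing is held.

- **Seating the frame:** I gripped it by the cross bar, lowered it just clear of the clips and slid it into the corner. A camera check then put the front edge within about 1 mm of the end stop but the left edge 1.5–2 mm short of the fence. The fence partly hides that edge from the wrist camera.
- **Correction:** I pressed the frame with closed fingers against the fence at two places (12 and 16 N) and against the end stop (about 8 N). Each push met firm contact, and the two fence contacts agreed within 0.3 mm.
- **Last pictures:** They show the frame snug, the jar upright, and the tin, shaker and spice jar standing with no visible shift. I did not repeat the numeric edge measurement after the presses, so the final seating rests on those contacts and the pictures.

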